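Nudge a printed nut into the trimming board's pocket and hold it down

ROBOT

A 6-joint arm with a two-finger parallel gripper is mounted at the origin on the work surface. World frame = base frame: x ahead of the robot, y to its left, z up, the work surface at z = 0. Lengths are in m, angles in rad, forces in N, time in s.
With the tool pointing down it reaches from about 0.3 to 0.95 m from the base axis. Payload 3.1 kg.
Tool frame: the origin (TCP) lies on the mounting face of the last link; the fingertips stand 173 mm ahead of it and the grasp point (between the pads) lies 155 mm ahead of it (bot.tip_extent is the distance from the TCP to the fingertips, in m); z points along the fingers, y is the line along which they close (so a half turn about z gives the same grasp; the last joint's range is limited). The gripper opens to 85 mm and grips with 20 to 120 N. Pads are 22 mm wide; open, the fingers measure 114 mm over their backs; the gripper's body (76 mm by 85 mm) begins 54 mm behind the grasp point. The pads swing forward as they close: fully open they stand 13 mm farther back than shut.
Start: joints at [-1.174, 0.308, 1.634, -0, 1.2, -0.07], TCP at [0.281, -0.558, 0.405] pointing down, gripper open.
Joint ranges: [-3.06, 3.06], [-0.79, 1.96], [0.05, 2.63], [-1.19, 4.34], [0.05, 2.64], [-2.94, 2.94]. Speed limits (rad/s): [2.79, 2.79, 3.14, 3.14, 3.14, 3.14].

INTERFACE

Orientations are given as a unit quaternion [x, y, z, w].
In Python, from plant import bot gives the robot as it stands.
- The arm moves only by the tool apply_moves, never from a script. Its argument "motion" is text: rows parted by semicolons, each of 7 numbers parted by spaces: the shift along the tool's x, y, z in m, then the turn, a rotation vector about the tool's x, y, z in rad, then the gripper command: -1 is fully open, 1 is shut, values between are in proportion. In form: x y z rx ry rz fingers; .... A call has 1 to 20 rows; each row shifts and turns the commanded pose from where the row before left it, along the tool's axes as they then stand; what a row does not reach is not made up. A row lasts 1/8 s, in which the tool goes at most 62.5 mm and 10.7 degrees, less where a joint would pass 70% of its speed; a pose out of reach is approached as far as the arm can. A call is refused whole if a number of a shift passes 0.0625 or a number of a turn 0.188, either way. A call with a gripper value outside its range is refused whole. The fingers move at their own pace and stop on an object; "force" is the grip in N (left out, the last holds). Time passes only in rows, so rows that do not move let the fingers close. It gives the time, the measured TCP pose, the force, the opening and the grip force at its end, in the units of the state.
- bot.get_state(): the state, without advancing time (a new reading comes with each control period).
- bot.snapshot(name): name is "scene" or "top" or "wrist"; returns a dict with "image" (384x512x3 uint8, blue, green, red), "depth" (384x512 float32, m along the optical axis (not along the pixel's ray), 0 where there is no reading), "vertical_fov" (degrees; the focal length in pixels is half the picture's height over the tangent of half this angle, whatever the lens; pixels are square), "cx", "cy" (the principal point, pixels), "extrinsics" (4x4, takes a point from camera to world coordinates); the wrist camera has in their place "T_tool_cam" (4x4, takes a point from camera to tool coordinates, whose origin is the TCP and whose axes are the flange's). Camera axes: x right, y up, looking along -z (the intrinsics and any distortion apply to the point x, -y, -z); pixel columns grow to the right and rows downward; lengths in m; the calibration is good to about 2 mm. A picture is of the moment at which its call begins: read the wrist's pose just before it.
- bot.finish_job(): hands the job in; it is judged then, once.
The state is a dict: "t": time; "q": joint angles; "joint_vel": joint speeds; "joint_efforts": joint torques, N m; "eef_pos": TCP position; "ee_rot": TCP orientation; "force": force on the tool from outside, world axes, zero at the start; "ft_torque": the same for the moment, N m; "finger_gap": opening from 0.0 (shut) to 1.0 (fully open); "finger_force": force on a finger pad.
Only numpy, scipy, OpenCV 4.12 (cv2) and the standard library are available. Lean on these libraries where they do the work, as an engineer would, in place of code of your own. Each camera call takes 0.05 s, during which the arm holds its last target. There are 200 camera calls.

TASK

Nudge the big dark printed nut across the plywood trimming board, without lifting it off the board, until it drops flat into the round orange-floored pocket. Then swing the red-tipped hold-down arm fully down over the nut and let go. Leave the jar and the printed bracket where they are.

Things in the scene. Friction and masses are not known exactly. Their poses are not given: they have to be found in the camera images.
- nut_center (a point): Centre (half-way up) of the loose hexagonal printed nut, dark grey: 80 mm over corners, 69 mm over flats, 26 mm high, open bore about 41 mm; about 110 g; z is its upright axis. Starts flat on the board, at any yaw, centre 23 mm above the pocket floor; seated in the pocket it is 13 mm above the floor and stands 16 mm proud of the board.
- pocket (a point): Centre of the floor of the round orange-floored pocket, 90 mm across, 10 mm deep, in a fixed plywood board 180 mm (x) by 360 mm (y), 20 mm thick. The board's top is 10 mm above this point. Axes are the board's: z up, y along it from the hold-down's hinge to the end where the nut starts. Edges lie 90 mm from here along +x and -x, 255 mm along +y, 105 mm along -y.
- holddown (a joint): Angle of the hold-down arm, rad: 0 = fully down, level over the pocket (its stop); grows as the arm swings up, 1.57 = straight up, stop at 1.62. It starts between 1.2 and 1.5 and stays where it is left (friction hinge, about 0.2 N m, so about 2 to 3 N at the tip).
- holddown_hinge (a point): Hinge axis of the hold-down arm, 85 mm from the pocket centre along the board's -y, 43 mm above the pocket floor, between dark steel cheeks (46 mm high and wide, 30 mm along y). The arm turns about the board's x. It is an aluminium bar 26 mm wide, 10 mm thick, 137 mm long, with a round black pad 58 mm across under it, which clears the seated nut by 1 to 2 mm when fully down.
- holddown_tip (a point): Middle of the upper face (the outer face, away from the pocket, while the arm stands up) of the red end block of the hold-down arm, 30 mm wide, 26 mm long, 14 mm thick; 124 mm from the hinge. y points along the arm away from the hinge, z out of the upper face.
- jar_center (a point): Bystander: middle of an amber glass jar with black lid, 64 mm diameter, 85 mm high, standing on the bench off the board's +y end.
- bracket_center (a point): Bystander: middle of a dark grey printed bracket, 70 x 60 mm, 50 mm high, standing on the bench off the board's -y end.
- nut: The same nut; origin at the centre of its underside.
Mind the look-alikes: they are no part of the job. Of the things that look like the nut, the largest one is meant.

How it is judged:
On the way:
1. the nut has been nudged into the pocket and lies flat on its floor, the hold-down still up (horizontal distance between nut_center and pocket below 0.009 m and z of nut_center in the frame of pocket below 0.0155 m and angle between nut_center's own z axis and vertical below 0.08 rad and value of joint holddown above 0.6 rad), for 0.2 s.
At the end, for the whole second after the job is handed in: the nut lies flat (within 0.08 rad) on the pocket floor (centre within 9 mm of the pocket's centre sideways and no more than 2.5 mm above its seated height), at rest, and the hold-down arm is down to within 0.06 rad of its stop (horizontal distance between nut_center and pocket below 0.009 m and z of nut_center in the frame of pocket below 0.0155 m and angle between nut_center's own z axis and vertical below 0.08 rad and value of joint holddown below 0.06 rad and linear speed of nut below 0.02 m/s); the robot touches nothing.
It fails at once if the nut is lifted more than 15 mm off the board (z of nut_center in the frame of pocket above 0.038 m).
It fails at once if the jar is moved more than 20 mm (distance of jar_center from where it was at the start of the episode above 0.02 m).
It fails at once if the bracket is moved more than 20 mm (distance of bracket_center from where it was at the start of the episode above 0.02 m).
It also fails if it takes over 45 s, if anything falls off the work surface, if the arm or the gripper's body presses on something with over 40 N, if the wrist force passes 120 N, or if a joint passes its speed limit or range.

## Working session

There is one attempt and no reset: what is moved stays moved. The work goes in short steps, Python scripts to look and compute and a tool call to move; the robot and the scene stay as the last step left them, time stands still between calls to the robot, and variables do not carry over. Pictures are saved under pics/ and viewed, at most 13 in all, crops included, and the job is handed in when it is done.

Besides the shell and the picture viewer there is one more tool, called after ">>>" as name(argument=value, ...) on one line, values as JSON. apply_moves: Moves the arm, as the interface text tells. Its arguments: {"type":"object","properties":{"motion":{"type":"string"},"force":{"type":"number"}},"required":["motion"]}

```bash
mkdir -p pics
cat > h.py <<'E'
import numpy as np, cv2
from scipy.spatial.transform import Rotation as R
from plant import bot
def cam(name):
    s=bot.get_state(); d=bot.snapshot(name)
    if 'extrinsics' in d: T=np.array(d['extrinsics'])
    else:
        W=np.eye(4); W[:3,:3]=R.from_quat(s['ee_rot']).as_matrix(); W[:3,3]=s['eef_pos']; T=W@np.array(d['T_tool_cam'])
    d['T']=T; d['f']=d['image'].shape[0]/2/np.tan(np.radians(d['vertical_fov'])/2)
    return d
def ray(d,u,v):
    u=np.asarray(u,float);v=np.asarray(v,float)
    return np.stack([(u-d['cx'])/d['f'],-(v-d['cy'])/d['f'],-np.ones_like(u)],-1)@d['T'][:3,:3].T
def plane(d,u,v,z):
    r=ray(d,u,v);o=d['T'][:3,3]; return o+r*((z-o[2])/r[...,2])[...,None]
def cloud(d):
    v,u=np.mgrid[:384,:512]; return d['T'][:3,3]+ray(d,u,v)*d['depth'][...,None]
def proj(d,p):
    c=(np.asarray(p)-d['T'][:3,3])@d['T'][:3,:3]; return np.stack([d['cx']+d['f']*c[...,0]/-c[...,2],d['cy']-d['f']*c[...,1]/-c[...,2]],-1)
E
python3 - <<'E'
from h import *
a=cam('scene');b=cam('top')
for n,d in(('scene',a),('top',b)):
    cv2.imwrite(f'pics/{n}0.png',d['image']); print(n,[k for k in d],d['f'],d['cx'],d['cy'],d['T'].round(3).tolist())
print(bot.get_state())
E
```

```text
scene ['image', 'depth', 'vertical_fov', 'cx', 'cy', 'extrinsics', 'T', 'f'] 442.55397119593295 256.11374435264685 192.10744262398495 [[-0.619, -0.545, 0.566, 1.195], [0.785, -0.408, 0.465, 0.561], [-0.022, 0.732, 0.68, 0.897], [0.0, 0.0, 0.0, 1.0]]
top ['image', 'depth', 'vertical_fov', 'cx', 'cy', 'extrinsics', 'T', 'f'] 447.8567986908764 256.2802917347937 188.51301876214532 [[0.002, 0.985, -0.174, 0.247], [-1.0, 0.006, 0.019, 0.013], [0.02, 0.173, 0.985, 1.541], [0.0, 0.0, 0.0, 1.0]]
{'t': 0.1, 'q': array([-1.17372721e+00,  3.08943038e-01,  1.63507795e+00,  5.44752041e-06,
        1.19972627e+00, -6.96743381e-02]), 'joint_vel': array([ 0.00025515, -0.00213233, -0.00418186, -0.00037573, -0.00022853,
        0.0006566 ]), 'joint_efforts': array([ 4.45478727e-04, -4.16409409e+01, -2.77644128e+01, -4.55607972e-05,
        4.02420366e-03, -1.20275033e-06]), 'eef_pos': array([ 0.28107625, -0.55779095,  0.40353699]), 'ee_rot': array([ 9.72891848e-01,  2.31258064e-01, -1.73061599e-04, -1.06331370e-03]), 'force': array([-0.24632773, -0.22589505, -0.37172081]), 'ft_torque': array([0.01698747, 0.08359827, 0.03896322]), 'finger_force': 0.0, 'finger_gap': 0.997852069258125}
```

View pics/top0.png

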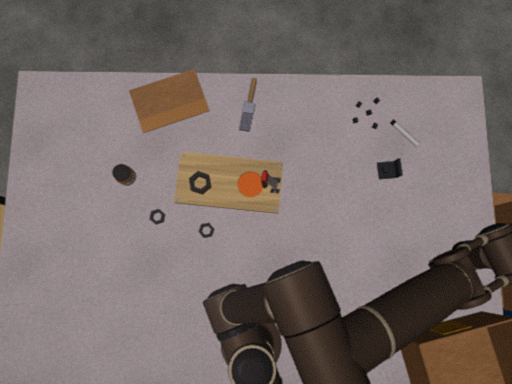

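View pics/scene0.png

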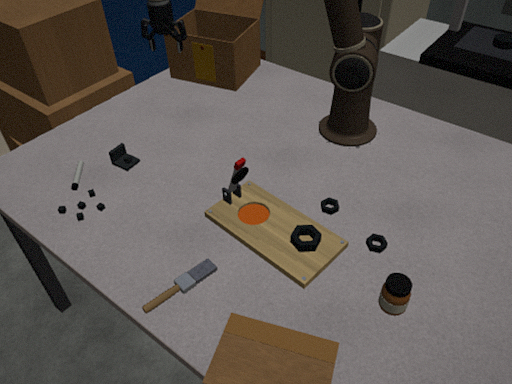

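The top view shows the candidates for the nut: the big one on the board (200,183), and small ones on the bench at (157,216) and (206,230). I choose the one on the board. The orange pocket is at (250,184), the red tip at (265,178), the jar at (123,174) and the bracket at (388,170).

Run:
```python
from h import *
out=[]
for n,roi in(('top',(140,225,165,300)),('scene',(150,290,195,355))):
    d=cam(n);im=d['image'];hsv=cv2.cvtColor(im,cv2.COLOR_BGR2HSV);C=cloud(d)
    m=np.zeros((384,512),bool);r0,r1,c0,c1=roi;m[r0:r1,c0:c1]=True
    H,S,V=[hsv[...,i].astype(int) for i in range(3)]
    masks=dict(orange=m&(H>5)&(H<14)&(S>200)&(V>150),red=m&((H<5)|(H>174))&(S>150)&(V>80),dark=m&(V<70),wood=m&(H>12)&(H<28)&(S>60)&(V>110))
    for k,mm in masks.items():
        nn,l,st,ce=cv2.connectedComponentsWithStats(mm.astype(np.uint8))
        for i in range(1,nn):
            if st[i,4]<25: continue
            w=l==i; w2=w&(d['depth']>0); P=C[w2]
            print(n,k,st[i].tolist(),ce[i].round(1),'cloud med',np.median(P,0).round(4),'z5-95',np.percentile(P[:,2],[5,95]).round(3),'min',P.min(0).round(3),'max',P.max(0).round(3))
            if k=='orange':
                print('  plane',plane(d,ce[i][0],ce[i][1],.010).round(4))
            if k=='wood' and st[i,4]>1000:
                cs,_=cv2.findContours(w.astype(np.uint8),0,2); r=cv2.minAreaRect(plane(d,cs[0][:,0,0],cs[0][:,0,1],.02)[:,:2].astype(np.float32)) ; print('  rect',r)
    cr=im[r0:r1,c0:c1]; cr=cv2.resize(cr,None,fx=3.7,fy=3.7,interpolation=cv2.INTER_CUBIC); out.append(cr)
w=max(c.shape[1] for c in out); cr=np.vstack([cv2.copyMakeBorder(c,0,0,0,w-c.shape[1],0) for c in out]); s=min(800/cr.shape[1],600/cr.shape[0]);cv2.imwrite('pics/crop.png',cv2.resize(cr,None,fx=s,fy=s))
```

```text
top orange [239, 173, 23, 23, 399] [249.8 184. ] cloud med [0.5321 0.0054 0.0095] z5-95 [0.004 0.016] min [ 0.493 -0.033 -0.   ] max [0.572 0.044 0.019]
  plane [0.5322 0.006  0.01  ]
top red [262, 171, 5, 10, 41] [264.1 175.8] cloud med [ 0.5263 -0.0371  0.1805] z5-95 [0.175 0.186] min [ 0.513 -0.043  0.174] max [ 0.541 -0.031  0.187]
top dark [190, 172, 21, 22, 216] [199.7 182.4] cloud med [0.53   0.1763 0.0448] z5-95 [0.034 0.05 ] min [0.494 0.141 0.024] max [0.567 0.21  0.055]
top dark [262, 181, 6, 7, 28] [264.4 183.9] cloud med [ 0.5099 -0.0387  0.1366] z5-95 [0.117 0.155] min [ 0.5   -0.049  0.111] max [ 0.517 -0.032  0.161]
top wood [174, 152, 109, 61, 4196] [225.9 181.8] cloud med [0.5398 0.0923 0.019 ] z5-95 [0.013 0.025] min [ 0.433 -0.106 -0.005] max [0.645 0.266 0.161]
  rect ((0.5378589630126953, 0.07932890951633453), (0.3601345121860504, 0.1826186627149582), 84.4647445678711)
top wood [194, 177, 12, 12, 101] [199.8 182.3] cloud med [0.5358 0.1778 0.019 ] z5-95 [0.014 0.025] min [0.515 0.161 0.01 ] max [0.555 0.198 0.028]
top wood [277, 182, 4, 8, 25] [278.7 185.6] clou
[... 925 characters left out ...]
90, 225, 31, 27, 581] [305.4 237.8] cloud med [0.5428 0.181  0.0427] z5-95 [0.023 0.047] min [0.496 0.128 0.017] max [0.575 0.216 0.048]
scene dark [195, 268, 22, 18, 59] [205.6 275.7] cloud med [0.7681 0.0428 0.0124] z5-95 [0.007 0.017] min [0.736 0.035 0.005] max [0.803 0.049 0.019]
scene wood [205, 181, 143, 103, 5221] [277.3 232.1] cloud med [0.5633 0.1003 0.0184] z5-95 [0.015 0.021] min [ 0.43  -0.122 -0.004] max [0.647 0.266 0.061]
  rect ((0.5422890186309814, 0.08013168722391129), (0.359389066696167, 0.1793597787618637), 84.63262939453125)
scene wood [299, 236, 14, 5, 55] [305.4 238. ] cloud med [0.5246 0.1719 0.0185] z5-95 [0.016 0.02 ] min [0.511 0.157 0.014] max [0.535 0.188 0.021]
```

View pics/crop.png

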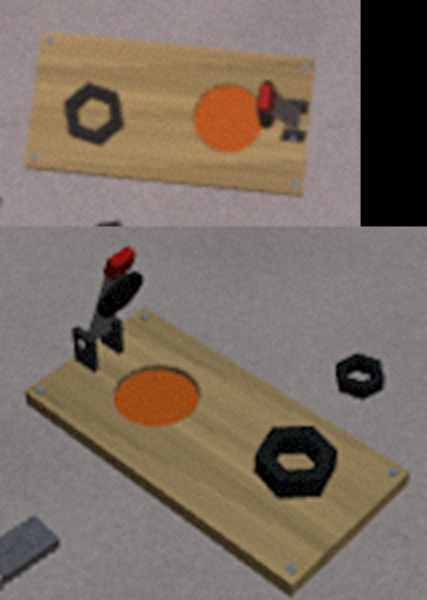

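The crop confirms the choice: the large nut on the board, with its flats facing ±y. The pocket is near (0.532, 0.005), the board yaw is about -5.5°, and the heights agree with the 20 mm board. I'll push from the +y side with two slightly spread fingertips. First I square the tool and move over to that side.

>>> apply_moves(motion="0 0 0 0 0 -0.184 0.65;0 0 0 0 0 -0.184 0.65;0 0 0 0 0 -0.184 0.65;0 0 0 0 0 -0.184 0.65;0 0 0 0 0 -0.184 0.65;0 0 0 0 0 -0.184 0.65;0.05 0.02 0 0 0 0 0.65;0.06 0.02 0 0 0 0 0.65;0.06 0.02 0 0 0 0 0.65;0.06 0.02 0 0 0 0 0.65;0.06 0.02 0 0 0 0 0.65;0.06 0.02 0 0 0 0 0.65;0.06 0.02 0 0 0 0 0.65;0.06 0.02 0 0 0 0 0.65;0.06 0.02 0 0 0 0 0.65;0.06 0.02 0 0 0 0 0.65;0.06 0.02 0 0 0 0 0.65;0.06 0.02 0 0 0 0 0.65;0.06 0.01 0 0 0 0 0.65;0.05 0 0 0 0 0 0.65", force=20)

```text
t: 2.7
eef_pos: [0.5289, 0.2565, 0.4045]
ee_rot: [0.707, 0.707, 0.0, 0.0]
force: [1.0, -0.4, 0.5]
finger_gap: 0.178
finger_force: 0.0
```

Run:
```python
from h import *
d=cam('wrist');im=d['image'];cv2.imwrite('pics/w1.png',im)
hsv=cv2.cvtColor(im,cv2.COLOR_BGR2HSV);H,S,V=[hsv[...,i].astype(int) for i in range(3)]
print('cam',d['T'][:3,3].round(3),bot.tip_extent)
def comps(mm,name,z):
    nn,l,st,ce=cv2.connectedComponentsWithStats(mm.astype(np.uint8))
    for i in range(1,nn):
        if st[i,4]<300: continue
        cs,_=cv2.findContours((l==i).astype(np.uint8),0,1);c=max(cs,key=cv2.contourArea)
        hull=cv2.convexHull(c)[:,0]; Q=plane(d,hull[:,0],hull[:,1],z)[:,:2].astype(np.float32)
        print(name,st[i].tolist(),'ell/circ',cv2.minEnclosingCircle(Q),'rect',cv2.minAreaRect(Q))
        if name=='nut':
            a=cv2.approxPolyDP(hull[:,None],6,True)[:,0];print(plane(d,a[:,0],a[:,1],z)[:,:2].round(4).tolist())
comps((H>5)&(H<14)&(S>200)&(V>120),'orange',.010)
comps(V<60,'nut',.046)
```

```text
cam [0.529 0.338 0.375] 0.1734
orange [233, 316, 52, 49, 2048] ell/circ ((0.5316972732543945, -0.0013860329054296017), 0.04239194840192795) rect ((0.5299763679504395, -0.0006984621286392212), (0.07057046890258789, 0.08121795207262039), 0.0035519073717296124)
nut [125, 68, 56, 51, 1489] ell/circ ((0.42927902936935425, 0.3246435523033142), 0.02603238821029663) rect ((0.429207444190979, 0.324363112449646), (0.043252166360616684, 0.05187879130244255), 80.0152359008789)
[[0.4189, 0.3469], [0.4473, 0.3425], [0.455, 0.321], [0.439, 0.3023], [0.4114, 0.3061], [0.4037, 0.3292]]
nut [17, 195, 483, 189, 32735] ell/circ ((0.5293448567390442, -0.03526822850108147), 0.31141164898872375) rect ((0.5293543934822083, 0.09348969906568527), (0.2575158476829529, 0.6226233243942261), 89.99578857421875)
[[0.8407, -0.0353], [0.218, -0.0352], [0.5092, 0.2155], [0.5417, 0.2222], [0.77, 0.0694]]
nut [105, 216, 48, 45, 1246] ell/circ ((0.3878270983695984, 0.1720489263534546), 0.028662782162427902) rect ((0.3881142735481262, 0.17171145975589752), (0.05707651376724243, 0.04325006157159805), 40.39637756347656)
[[0.3871, 0.1984], [0.4088, 0.1914], [0.4131, 0.17], [0.3893, 0.1451], [0.3669, 0.1527], [0.3623, 0.1748]]
```

View pics/w1.png

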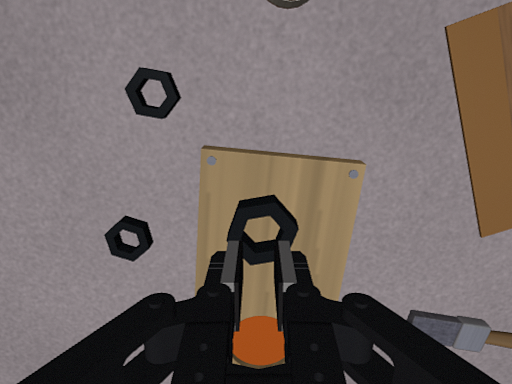

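The wrist view shows the nut on the board at about (263,230), with its rear flat running from (240,200) to (275,196), so it is turned roughly 8°. The fingers are clear behind it and the small nuts lie off to the left. I'll lower the tool behind the nut.

>>> apply_moves(motion="0.003 0.001 0.05 0 0 0 0.65;0 0.001 0.05 0 0 0 0.65;0 0 0.05 0 0 0 0.65;0 0 0.04 0 0 0 0.65;0 0 0.016 0 0 0 0.65;0 0 0 0 0 0 0.65")

```text
t: 3.5
eef_pos: [0.5303, 0.2568, 0.1978]
ee_rot: [0.707, 0.707, -0.001, -0.0]
force: [0.8, 0.8, 0.4]
finger_gap: 0.178
finger_force: 0.0
```

>>> apply_moves(motion="-0.015 0 0 0 0 0 0.65;-0.015 0 0 0 0 0 0.65;-0.01 0 0 0 0 0 0.65;-0.01 0 0 0 0 0 0.65;-0.01 0 0 0 0 0 0.65;-0.01 0 0 0 0 0 0.65;-0.01 0 0 0 0 0 0.65;-0.01 0 0 0 0 0 0.65;-0.01 0 0 0 0 0 0.65;-0.01 0 0 0 0 0 0.65;-0.01 0 0 0 0 0 0.65;-0.01 0 0 0 0 0 0.65;-0.01 0 0 0 0 0 0.65;0 0 0 0 0 0 0.65")

```text
t: 5.25
eef_pos: [0.5305, 0.1161, 0.1985]
ee_rot: [0.707, 0.707, -0.0, -0.0]
force: [-0.2, 0.4, 0.3]
finger_gap: 0.171
finger_force: 0.0
```

```bash
cat > look.py <<'E'
from h import *
import sys
L=[]
for n,roi in(('scene',(140,270,190,350)),('wrist',(0,384,0,512))):
    d=cam(n);r0,r1,c0,c1=roi;c=d['image'][r0:r1,c0:c1]; L.append(cv2.resize(c,(400,int(400*c.shape[0]/c.shape[1]))))
    if n=='scene':
        C=cloud(d);im=d['image'];m=(im.max(2)<60)&(d['depth']>0)
        m&=(C[...,2]>.012)&(C[...,2]<.06)&(abs(C[...,0]-.53)<.06)&(C[...,1]>-.05)&(C[...,1]<.23)
        P=C[m];print('nut?',P.min(0).round(3),P.max(0).round(3),np.percentile(P[:,2],[50,90,98]).round(3))
h=min(x.shape[0] for x in L);cv2.imwrite(sys.argv[1],np.hstack([x[:h] for x in L]))
E
python3 look.py pics/p2.png
```

```text
nut? [ 0.493 -0.007  0.016] [0.57  0.129 0.06 ] [0.042 0.047 0.056]
```

View pics/p2.png

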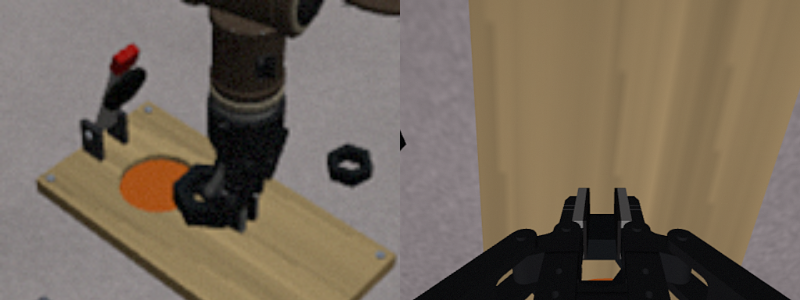

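The nut is now pushed squarely by both fingers, with its front over the pocket's rim (crop, about (190,190)). I'll keep pushing, slower.

>>> apply_moves(motion="-0.008 0 0 0 0 0 0.65;-0.008 0 0 0 0 0 0.65;-0.006 0 0 0 0 0 0.65;-0.006 0 0 0 0 0 0.65;-0.006 0 0 0 0 0 0.65;-0.006 0 0 0 0 0 0.65;-0.006 0 0 0 0 0 0.65;-0.005 0 0 0 0 0 0.65;-0.005 0 0 0 0 0 0.65;-0.005 0 0 0 0 0 0.65;-0.003 0 0 0 0 0 0.65;0 0 0 0 0 0 0.65;0 0 0 0 0 0 0.65")

```text
t: 6.98
eef_pos: [0.5306, 0.053, 0.1987]
ee_rot: [0.707, 0.707, -0.0, 0.0]
force: [0.5, -0.4, -0.8]
finger_gap: 0.176
finger_force: 0.0
```

```bash
python3 look.py pics/p3.png
```

```text
nut? [ 0.503 -0.042  0.012] [0.57  0.066 0.06 ] [0.036 0.045 0.056]
```

View pics/p3.png

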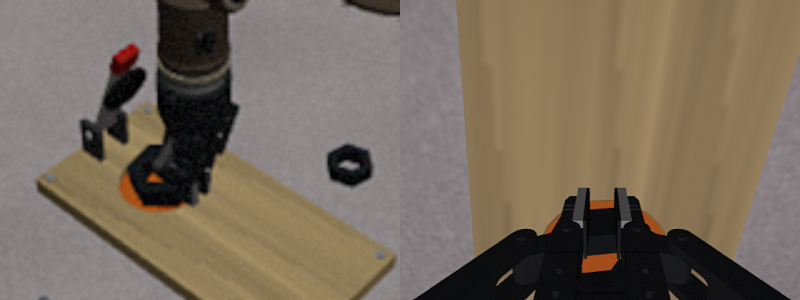

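The nut seems to have dropped: there is orange around it at (160,190) and its top is near 36 mm. I'll back off, lift and check.

>>> apply_moves(motion="0.01 0 0 0 0 0 0.65;0.04 0 0 0 0 0 0.65;0.05 0 -0.05 0 0 0 0.8;0.03 0 -0.06 0 0 0 1;0 0 -0.06 0 0 0 1;0 0 0 0 0 0 1")

```text
t: 7.82
eef_pos: [0.5328, 0.1772, 0.3654]
ee_rot: [0.706, 0.708, 0.006, 0.003]
force: [1.0, 0.2, -0.4]
finger_gap: 0.0
finger_force: 0.0
```

```bash
cat > chk.py <<'E'
from h import *
for n in('top','scene'):
    d=cam(n);C=cloud(d);im=d['image'];dep=d['depth']>0
    m=(im.max(2)<70)&dep&(C[...,2]>.012)&(C[...,2]<.06)&(np.hypot(C[...,0]-.532,C[...,1]-.0045)<.06)
    k,l,st,ce=cv2.connectedComponentsWithStats(m.astype(np.uint8));i=1+st[1:,4].argmax();w=l==i;P=C[w]
    cs,_=cv2.findContours(w.astype(np.uint8),0,1);c=cs[0][:,0];Q=plane(d,c[:,0],c[:,1],.036)[:,:2].astype(np.float32)
    top=P[P[:,2]>np.percentile(P[:,2],30)];A=np.c_[top[:,:2]-top[:,:2].mean(0),np.ones(len(top))];g=np.linalg.lstsq(A,top[:,2],rcond=None)[0]
    print(n,st[i].tolist(),'z',np.percentile(P[:,2],[50,80,95]).round(4),'slope',g.round(3),'circ',cv2.minEnclosingCircle(Q),'mean',P.mean(0).round(4))
    hsv=cv2.cvtColor(im,cv2.COLOR_BGR2HSV);r=((hsv[...,0]<5)|(hsv[...,0]>174))&(hsv[...,1]>150)&(hsv[...,2]>80)&dep&(abs(C[...,0]-.53)<.06)&(abs(C[...,1])<.1)
    print(' red',np.median(C[r],0).round(4),C[r].min(0).round(3),C[r].max(0).round(3))
E
python3 chk.py; python3 look.py pics/p4.png
```

```text
top [240, 174, 20, 22, 213] z [0.0391 0.0428 0.0464] slope [-0.065  0.032  0.041] circ ((0.5257269144058228, 0.007092188112437725), 0.03779701516032219) mean [0.5248 0.0064 0.0381]
 red [ 0.5254 -0.0371  0.1809] [ 0.513 -0.043  0.175] [ 0.542 -0.031  0.188]
scene [241, 198, 29, 24, 474] z [0.0356 0.0405 0.0436] slope [-0.121  0.056  0.038] circ ((0.5348044633865356, 0.011418705806136131), 0.04866781830787659) mean [0.5337 0.0109 0.0338]
 red [ 0.5313 -0.0351  0.1805] [ 0.517 -0.041  0.176] [ 0.545 -0.028  0.185]
nut? [ 0.493 -0.042  0.012] [0.571 0.045 0.047] [0.036 0.042 0.044]
```

View pics/p4.png

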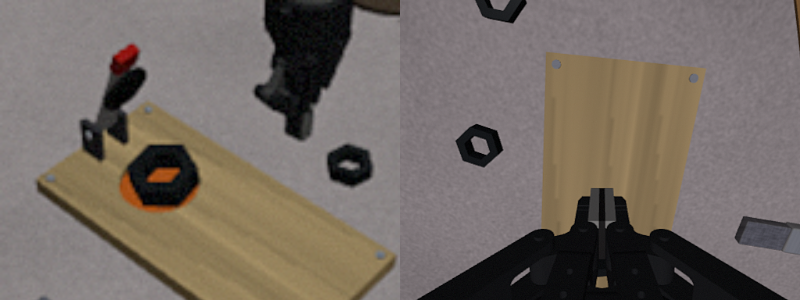

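The nut rests tilted, high on its robot side. Its centre is about 6 mm too far toward -x, so a corner sits on the rim. I'll nudge it toward +x with shut fingers from the robot side.

>>> apply_moves(motion="0 -0.03 0 0 0 0 1;-0.04 -0.03 0 0 0 0 1;-0.06 -0.028 0.02 0 0 0 1;-0.059 0 0.03 0 0 0 1;0 0 0.05 0 0 0 1;0 0 0.05 0 0 0 1;0 0 0.015 0 0 0 1;0 0 0 0 0 0 1")

```text
t: 9.02
eef_pos: [0.4442, 0.0253, 0.1958]
ee_rot: [0.707, 0.707, -0.002, -0.002]
force: [0.3, 0.3, -0.2]
finger_gap: -0.003
finger_force: 0.0
```

>>> apply_moves(motion="-0.007 0 -0.003 0 0 0 1;0 0.008 0 0 0 0 1;0 0.006 0 0 0 0 1;0 0.004 0 0 0 0 1;0 0.004 0 0 0 0 1;0 0.003 0 0 0 0 1;0 0.003 0 0 0 0 1;0 0 0 0 0 0 1")

```text
t: 10.02
eef_pos: [0.4736, 0.0183, 0.2004]
ee_rot: [0.707, 0.707, 0.0, 0.0]
force: [0.0, 0.7, 0.3]
finger_gap: -0.001
finger_force: 0.0
```

```bash
python3 chk.py; python3 look.py pics/p5.png
```

```text
top [261, 178, 1, 1, 1] z [0.0125 0.0125 0.0125] slope [0. 0. 0.] circ ((0.5485812425613403, -0.032134491950273514), 9.999999747378752e-05) mean [ 0.5533 -0.0328  0.0125]
nut? [ 0.474 -0.041  0.013] [0.571 0.045 0.059] [0.036 0.043 0.053]chk.py:7: RuntimeWarning: Mean of empty slice.
  top=P[P[:,2]>np.percentile(P[:,2],30)];A=np.c_[top[:,:2]-top[:,:2].mean(0),np.ones(len(top))];g=np.linalg.lstsq(A,top[:,2],rcond=None)[0]
  ret = um.true_divide(
  return _methods._mean(a, axis=axis, dtype=dtype,
Traceback (most recent call last):
  File "chk.py", line 10, in <module>
    print(' red',np.median(C[r],0).round(4),C[r].min(0).round(3),C[r].max(0).round(3))
                                            ~~~~~~~~^^^
ValueError: zero-size array to reduction operation minimum which has no identity
```

View pics/p5.png

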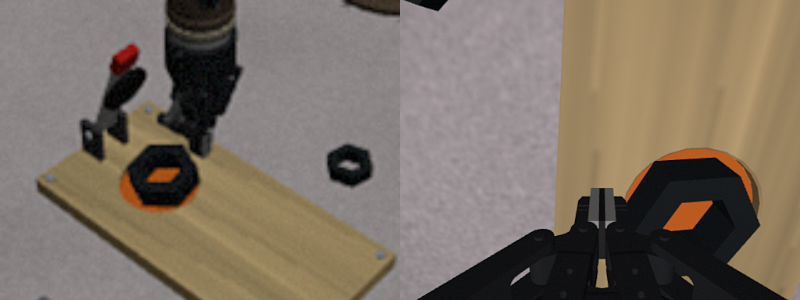

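In the wrist view the fingers at (600,205) are still a few millimetres short of the tilted nut's edge at (635,215). I'll keep going toward +x.

>>> apply_moves(motion="0 0.003 0 0 0 0 1;0 0.003 0 0 0 0 1;0 0.002 0 0 0 0 1;0 0.002 0 0 0 0 1;0 0.002 0 0 0 0 1;0 0 0 0 0 0 1")

```text
t: 10.92
eef_pos: [0.4855, 0.0183, 0.2004]
ee_rot: [0.707, 0.707, 0.0, 0.0]
force: [-0.7, -0.3, 0.0]
finger_gap: 0.002
finger_force: 0.2
```

```bash
python3 look.py pics/p6.png
```

```text
nut? [ 0.482 -0.04   0.012] [0.577 0.043 0.059] [0.033 0.038 0.052]
```

View pics/p6.png

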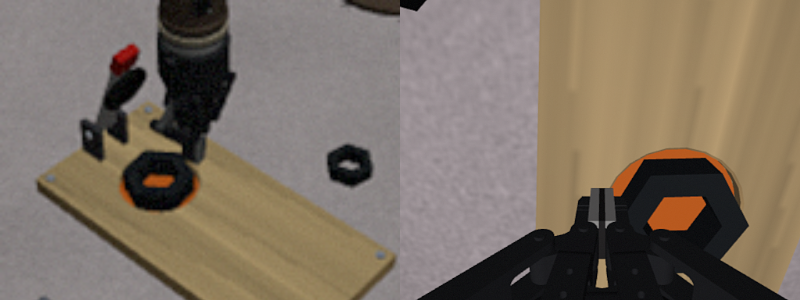

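The nut now looks flat in the pocket, with its top near 35 mm. I'll retreat, swing around behind the hold-down and check.

>>> apply_moves(motion="0 -0.015 0 0 0 0 1;0 -0.03 0 0 0 0 1;0 0 -0.06 0 0 0 1;0 0 -0.06 0 0 0 1;-0.05 0 -0.05 0 0 0 1;-0.06 0.01 0 0 0 0 1;-0.06 0.04 0 0 0 0 1;-0.01 0.04 0 0 0 0 1;0 0 0 0 0 0 1")

```text
t: 12.15
eef_pos: [0.5261, -0.1492, 0.3644]
ee_rot: [0.708, 0.707, 0.0, 0.001]
force: [-1.5, 0.6, 0.8]
finger_gap: 0.001
finger_force: 0.0
```

```bash
python3 chk.py
```

```text
top [241, 172, 19, 22, 196] z [0.0348 0.0379 0.0401] slope [-0.008  0.013  0.037] circ ((0.5325549840927124, 0.00553121929988265), 0.037051018327474594) mean [0.5322 0.0057 0.0347]
 red [ 0.5254 -0.0371  0.1822] [ 0.513 -0.043  0.175] [ 0.542 -0.031  0.187]
scene [239, 200, 29, 24, 469] z [0.0326 0.0351 0.0368] slope [-0.008  0.003  0.034] circ ((0.5430343151092529, 0.013239738531410694), 0.047060560435056686) mean [0.5402 0.0096 0.0295]
 red [ 0.5315 -0.0344  0.1806] [ 0.516 -0.042  0.177] [ 0.546 -0.029  0.183]
```

The nut lies flat: slope under 0.015, centre about (0.5325, 0.0055), top about 36 mm. Now I'll put the fingers behind the red tip and swing the arm over along its arc.

>>> apply_moves(motion="0.03 0 0.013 0 0 0 1;0.032 0 0.013 0 0 0 1;0.01 0 0 0 0 0 1;0.01 0 0 0 0 0 1;0.016 0.001 0.005 0 0 0 1;0.015 0.001 0.006 0 0 0 1;0.012 0.001 0.008 0 0 0 1;0.012 0.001 0.009 0 0 0 1;0.009 0.001 0.011 0 0 0 1;0.009 0.001 0.011 0 0 0 1;0 0 0 0 0 0 1")

```text
t: 13.62
eef_pos: [0.5301, 0.0078, 0.2868]
ee_rot: [0.707, 0.707, -0.001, -0.002]
force: [0.9, -0.3, -0.5]
finger_gap: -0.001
finger_force: 0.0
```

```bash
python3 look.py pics/p7.png
```

```text
nut? [ 0.498 -0.04   0.012] [0.577 0.043 0.038] [0.032 0.036 0.037]
```

View pics/p7.png

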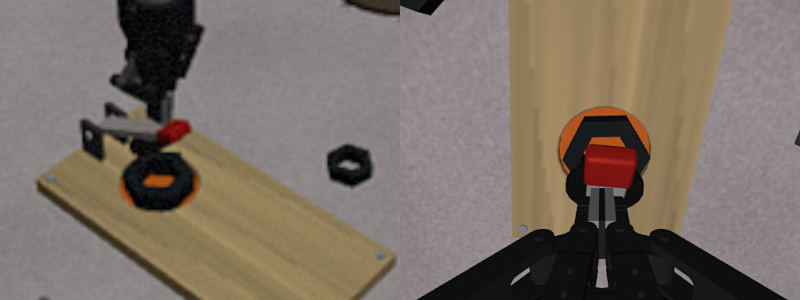

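The arm is about halfway down and the fingertips sit on the rear of the red block at (610,180). I'll keep pressing down.

>>> apply_moves(motion="0.008 0.001 0.012 0 0 0 1;0.007 0.001 0.013 0 0 0 1;0.005 0.001 0.009 0 0 0 1;0.003 0.001 0.008 0 0 0 1;0.001 0 0.005 0 0 0 1;0 0 0.003 0 0 0 1;0 0 0 0 0 0 1")

```text
t: 14.6
eef_pos: [0.535, 0.031, 0.2384]
ee_rot: [0.707, 0.707, -0.0, -0.0]
force: [-0.9, 0.5, -0.3]
finger_gap: 0.001
finger_force: 0.0
```

>>> apply_moves(motion="0 0 0.002 0 0 0 1;0 0 0.002 0 0 0 1;0 0 0 0 0 0 1")

```text
t: 14.98
eef_pos: [0.535, 0.031, 0.2345]
ee_rot: [0.707, 0.707, 0.0, 0.0]
force: [0.5, 0.1, 0.3]
finger_gap: -0.001
finger_force: 0.0
```

```bash
cat > red.py <<'E'
from h import *
d=cam('scene');C=cloud(d);im=d['image'];hsv=cv2.cvtColor(im,cv2.COLOR_BGR2HSV)
r=((hsv[...,0]<5)|(hsv[...,0]>174))&(hsv[...,1]>150)&(hsv[...,2]>60)&(d['depth']>0)&(abs(C[...,0]-.53)<.06)&(abs(C[...,1])<.1)
print('red',np.median(C[r],0).round(4),np.percentile(C[r],[5,95],axis=0).round(4).tolist(),r.sum())
E
python3 red.py
```

```text
red [0.5424 0.0491 0.0595] [[0.5271, 0.0363, 0.0552], [0.5524, 0.0581, 0.062]] 76
```

>>> apply_moves(motion="0 0 0.0015 0 0 0 1;0 0 0.0015 0 0 0 1")

```text
t: 15.28
eef_pos: [0.5354, 0.0311, 0.2332]
ee_rot: [0.707, 0.707, -0.0, -0.0]
force: [-4.7, 0.2, 16.9]
finger_gap: 0.002
finger_force: 8.6
```

>>> apply_moves(motion="0 0 0.0015 0 0 0 1;0 0 0.0015 0 0 0 1")

```text
t: 15.52
eef_pos: [0.5357, 0.0311, 0.2328]
ee_rot: [0.707, 0.707, -0.001, -0.001]
force: [-12.3, 0.0, 34.1]
finger_gap: 0.003
finger_force: 16.9
```

The force jumped to 34 N with hardly any further travel, so the arm is on its stop. I'll lift off and check.

>>> apply_moves(motion="0 0 -0.006 0 0 0 1;0 0 -0.02 0 0 0 1;0 0 -0.05 0 0 0 1;0.05 0 -0.05 0 0 0 1;0.06 0 -0.03 0 0 0 1;0.06 0 0 0 0 0 1;0 0 0 0 0 0 1;0 0 0 0 0 0 1")

```text
t: 16.52
eef_pos: [0.5346, 0.1911, 0.3759]
ee_rot: [0.707, 0.708, -0.001, -0.0]
force: [0.6, -0.8, 0.1]
finger_gap: 0.002
finger_force: 0.0
```

```bash
python3 red.py; python3 look.py pics/p8.png
```

```text
red [0.5397 0.0459 0.0577] [[0.5279, 0.0327, 0.0526], [0.5528, 0.0572, 0.0599]] 88
nut? [ 0.497 -0.045  0.012] [0.577 0.058 0.057] [0.035 0.047 0.052]
```

View pics/p8.png

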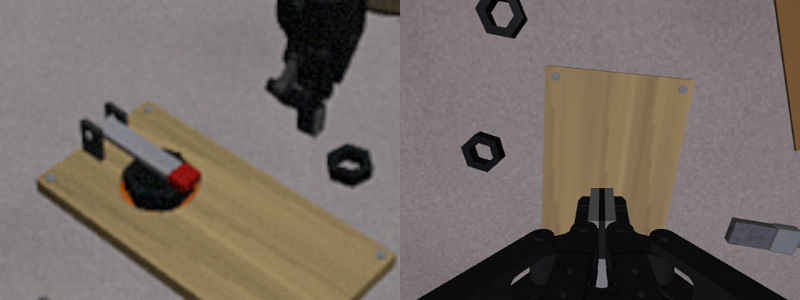

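The hold-down arm lies level over the seated nut, with the red tip at (183,178), and the gripper is clear of everything.

```bash
python3 -c "
from plant import bot
print(bot.finish_job())"
```

```text
the job is handed in; nothing more can be done
None
```

I nudged the nut flat into the pocket, pressed the hold-down arm onto its stop, backed the gripper clear and handed the job in at about 16.6 s; the hand-in call returned no verdict.

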